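Stack the relay tray on its base tray

ROBOT

A 6-joint arm with a two-finger parallel gripper is mounted at the origin on the work surface. World frame = base frame: x ahead of the robot, y to its left, z up, the work surface at z = 0. Lengths are in mm, angles in rad, forces in N, time in s.
With the tool pointing down it reaches from about 275 to 1000 mm from the base axis. Payload 8.4 kg.
Tool frame: the origin (TCP) lies between the finger pads; the fingertips stand 22 mm ahead of it and the grasp point (between the pads) lies 3 mm ahead of it; z points along the fingers, y is the line along which they close (so a half turn about z gives the same grasp; the last joint's range is limited). The gripper opens to 85 mm and grips with 20 to 120 N. Pads are 22 mm wide; open, the fingers measure 114 mm over their backs; the gripper's body (76 mm by 85 mm) begins 54 mm behind the grasp point. The pads swing forward as they close: fully open they stand 13 mm farther back than shut.
Start: joints at [1.235, 0.353, 1.633, -0, 1.155, -0.002], TCP at [204.771, 590.506, 253.281] pointing down, gripper open.
Joint ranges: [-2.63, 2.63], [-0.92, 2.1], [0.06, 2.66], [-1.3, 4.44], [0, 2.69], [-3.02, 3.02]. Speed limits (rad/s): [2.22, 2.22, 2.79, 3.14, 3.14, 3.14].

INTERFACE

Orientations are given as [roll, pitch, yaw] about the fixed x, y, z axes, in that order (R = Rz(yaw) Ry(pitch) Rx(roll)).
In Python, from rig import r, grab_frame gives the robot as it stands.
- The arm moves only by the shell command python3 -m inch 'ROWS' [FORCE]. ROWS is JSON, a list of rows, each a list of 7 numbers: the turn, a rotation vector about the tool's x, y, z as a fraction of full scale, then the shift along the tool's x, y, z as a fraction of full scale, then the closure, from 0 (fully open) to 1 (shut). In form: [[rx, ry, rz, dx, dy, dz, fingers], ...]. A call has 1 to 8 rows; each row shifts and turns the commanded pose from where the row before left it, along the tool's axes as they then stand; what a row does not reach is not made up. Full scale, the value 1, is 2.5 cm for a shift and pi rad for a turn. A row lasts 1/12 s, in which the tool goes at most 41.7 mm and 7.16 degrees, less where a joint would pass 70% of its speed; a pose out of reach is approached as far as the arm can. A call with a number of a shift or a turn outside -1 to 1 is refused whole. A call with a gripper value outside its range is refused whole. The fingers move at their own pace and stop on an object; FORCE is the grip in N (left out, the last holds). Time passes only in rows, so rows that do not move let the fingers close. It gives the time, the measured TCP pose, the force, the opening and the grip force at its end, in the units of the state.
- r.sense(): the state, without advancing time (a new reading comes with each control period).
- grab_frame(name): name is "side" or "top"; returns a dict with "pixels" (384x512x3 uint8, red, green, blue), "z_map" (384x512 float32, mm along the optical axis (not along the pixel's ray), 0 where there is no reading), "vertical_fov" (degrees; the focal length in pixels is half the picture's height over the tangent of half this angle, whatever the lens; pixels are square), "cx", "cy" (the principal point, pixels), "cam_to_world" (4x4, takes a point from camera to world coordinates). Camera axes: x right, y down, z forward; pixel columns grow to the right and rows downward; lengths in mm; the calibration is good to about 2 mm. A picture is of the moment at which its call begins.
- r.sign_off(): hands the job in; it is judged then, once.
The state is a dict: "clock": time; "qpos": joint angles; "qvel": joint speeds; "joint_efforts": joint torques, N m; "eef_pos": TCP position; "tcp_rot": TCP orientation; "contact_force": force on the tool from outside, world axes, zero at the start; "wrist_torque": the same for the moment, N m; "opening": opening from 0.0 (shut) to 1.0 (fully open); "grasp_force": force on a finger pad.
Only numpy, scipy, OpenCV 4.12 (cv2) and the standard library are available. Lean on these libraries where they do the work, as an engineer would, in place of code of your own. Each camera call takes 0.05 s, during which the arm holds its last target. There are 200 camera calls.

TASK

On the repair bench, lift the yellow tray of relays by its upright grip and stack it on the blue base tray, so that it drops fully home between the four corner guides and sits level on the rim. Keep it upright and set it down gently rather than dropping it; do not push the blue base about, and leave the red tray and the grey base where they are.

Things in the scene. Friction and masses are not known exactly. Their poses are not given: they have to be found in the camera images.
- yellow_tray: To be moved: yellow, with black relays; open tray 120 x 90 mm (x, y), walls 32 mm high, with a solid upright grip along its middle: a fin 14 mm thick (y), 80 long (x), top 80 mm above the underside. Flat underside; fits the base either way round. Origin: centre of underside, x along the long side and the grip, z up. Loose, 0.3-0.56 kg; contents fixed, below the rim.
- blue_base: To stack on: blue; open box 124 x 94 mm (x, y), rim 45 mm high, wall 8, an L-shaped guide at each corner. Guides' inner faces at x +-63, y +-48 mm rise 5 mm above the rim, then flare outwards 30 deg to 61 mm high (150 x 120 overall). A tray drops between them with 3 mm to spare a side and rests on the rim; the flare centres it from 6 mm off. Origin: centre of underside, z up. Loose, 0.6 kg.
- red_tray: A bystander of the same shape and size as the yellow tray, red, holding white parts. Leave it where it is. Origin and axes as for the yellow tray.
- grey_base: A bystander of the same shape and size as the blue base, grey. Leave it where it is, with nothing on it. Origin and axes as for the blue base.
There are look-alikes about, which are no part of the job. Of the things like the yellow_tray, leave any that is purple or turquoise; of the rest the larger one is meant.

How it is judged (in metres and radians):
On the way:
1. the yellow tray is lifted clear of the bench, upright (height (world z) of yellow_tray above 0.055 m and angle between yellow_tray's own z axis and vertical below 0.3 rad), for 0.2 s.
At the end, for the whole second after the job is handed in: The yellow tray rests between the blue base's corner guides: underside 45 mm above the base's underside (within 5 mm), centres within 12 mm, long sides parallel within 10 degrees (either way round), level within 5 degrees; the base stands flat on the bench, both at rest (z of yellow_tray in the frame of blue_base between 0.04 and 0.05 m and horizontal distance between yellow_tray and blue_base below 0.012 m and angle between the x axis of yellow_tray and the x axis of blue_base, either way round below 0.17 rad and angle between yellow_tray's own z axis and vertical below 0.08 rad and height (world z) of blue_base below 0.006 m and angle between blue_base's own z axis and vertical below 0.06 rad and linear speed of each of yellow_tray, blue_base below 0.02 m/s); the robot touches nothing.
It fails at once if the red tray or the grey base is shifted by more than 30 mm (distance of any of red_tray, grey_base from where it was at the start of the episode above 0.03 m).
It fails at once if the blue base is pushed more than 40 mm from where it stood (distance of blue_base from where it was at the start of the episode above 0.04 m).
It fails at once if the yellow tray is tipped by more than about 35 degrees (angle between yellow_tray's own z axis and vertical above 0.6 rad).
It fails at once if the yellow tray is dropped: it falls freely (touched by nothing) at more than 0.6 m/s, which is a drop of about 2 cm (contact force between yellow_tray and anything else below 0.05 N and linear speed of yellow_tray above 0.6 m/s).
It also fails if it takes over 40 s, if anything falls off the work surface, if the arm or the gripper's body presses on something with over 40 N, if the wrist force passes 120 N, or if a joint passes its speed limit or range.

## Working session

There is one attempt and no reset: what is moved stays moved. The work goes in short steps, Python scripts to look and compute and a shell command to move; the robot and the scene stay as the last step left them, time stands still between calls to the robot, and variables do not carry over. Pictures are saved under pics/ and viewed, at most 10 in all, crops included, and the job is handed in when it is done.

```bash
mkdir -p pics
cat > h.py <<'E'
import numpy as np, cv2
from rig import r, grab_frame
def pts(f):
    d=f["z_map"]; fl=192/np.tan(np.radians(f["vertical_fov"])/2)
    v,u=np.mgrid[0:384,0:512]
    p=np.stack([(u-f["cx"])*d/fl,(v-f["cy"])*d/fl,d,np.ones_like(d)],-1)@np.array(f["cam_to_world"]).T
    p=p[...,:3]; p[d<=0]=np.nan; return p
E
python3 - <<'E'
from h import *
for n in("top","side"):
    f=grab_frame(n); cv2.imwrite(f"pics/{n}0.png",f["pixels"][...,::-1]); np.savez(f"{n}0.npz",p=pts(f),c=f["pixels"])
    print(n,np.round(f["cam_to_world"],2).tolist(),f["vertical_fov"])
print(r.sense())
E
```

```text
top [[0.09, -0.97, 0.22, 313.34], [-1.0, -0.08, 0.02, -10.07], [-0.0, -0.22, -0.98, 1248.89], [0.0, 0.0, 0.0, 1.0]] 48.47090123722421
side [[1.0, -0.04, 0.01, 552.9], [-0.03, -0.77, 0.63, -658.33], [-0.01, -0.63, -0.77, 817.04], [0.0, 0.0, 0.0, 1.0]] 57.74242874613345
{'clock': 0.1, 'qpos': array([ 1.23458934e+00,  3.53602408e-01,  1.63405675e+00,  9.95743129e-08,
        1.15522718e+00, -2.40938068e-03]), 'qvel': array([ 0.00046248, -0.00276883, -0.00316388,  0.00041884,  0.00076391,
        0.00087965]), 'joint_efforts': array([-7.81509607e-04, -6.06364346e+01, -3.42817283e+01, -3.28383055e-05,
        4.12206675e-03,  3.18904813e-05]), 'eef_pos': array([204.64177349, 590.11602116, 252.62334732]), 'tcp_rot': array([-3.14029897e+00, -3.20802350e-06,  2.80779500e+00]), 'contact_force': array([-0.16346291,  0.06123299,  0.84499927]), 'wrist_torque': array([ 0.00939953, -0.01387844,  0.01222427]), 'grasp_force': 0.0, 'opening': 1.0049158421607918}
```

View pics/top0.png

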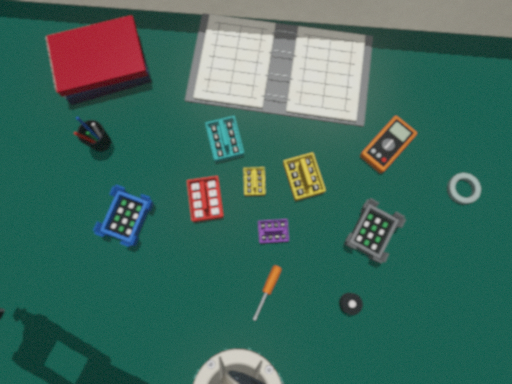

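View pics/side0.png

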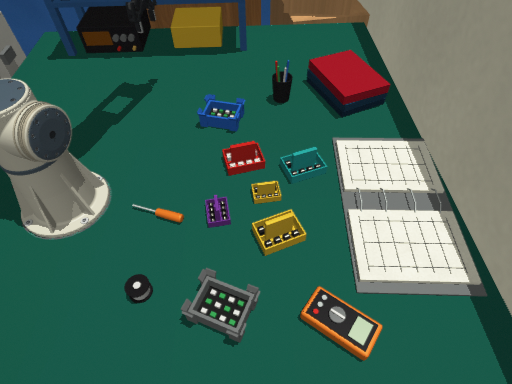

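The top view shows two yellow trays: a larger one at (305,176) and a small one at (255,181). The turquoise (225,138) and purple (273,231) trays are excluded. The larger yellow one at (305,176) fits the description. The blue base is at (125,216), the red tray at (205,198) and the grey base at (376,231). Next I measure both targets and confirm the choice in a crop.

```bash
cat > m.py <<'E'
from h import *
def meas(p,c,kind,zlo,zhi,box=None):
    hsv=cv2.cvtColor(c,cv2.COLOR_RGB2HSV); H,S,V=[hsv[...,i].astype(int) for i in range(3)]
    m={"y":(abs(H-25)<6)&(S>130)&(V>80),"b":(abs(H-110)<12)&(S>130)&(V>60)}[kind]
    m&=(p[...,2]>zlo)&(p[...,2]<zhi)&(p[...,0]<750)
    n,l,st,ce=cv2.connectedComponentsWithStats(m.astype(np.uint8),connectivity=8)
    for i in range(1,n):
        if st[i,4]<40: continue
        q=p[l==i]; rr=cv2.minAreaRect(q[:,:2].astype(np.float32))
        print(kind,(zlo,zhi),"px",ce[i].round(),"n",st[i,4],"ctr",np.round(rr[0],1),"size",np.round(rr[1],1),"ang",round(rr[2],1),"z",np.round(np.percentile(q[:,2],[5,50,95]),1))
E
python3 - <<'E'
from m import *
for n in("top","side"):
    d=np.load(n+"0.npz"); p,c=d["p"],d["c"]; print(n)
    meas(p,c,"y",15,120); meas(p,c,"y",55,120); meas(p,c,"y",22,45); meas(p,c,"b",20,90); meas(p,c,"b",50,90)
a=np.load("top0.npz")["c"][110:240,85:345,::-1]; cv2.imwrite("pics/crop.png",cv2.resize(a,None,fx=3,fy=3,interpolation=2))
E
```

```text
top
y (15, 120) px [304. 175.] n 537 ctr [ 623.6 -140.8] size [120.2  90. ] ang 21.1 z [17.7 33.2 82.1]
y (15, 120) px [254. 179.] n 80 ctr [603.9   7.5] size [65.6 14.8] ang 8.8 z [19.9 53.  56.8]
y (15, 120) px [250. 191.] n 41 ctr [563.9  10.4] size [68.2 33.6] ang 59.5 z [16.5 21.3 26.1]
y (55, 120) px [306. 172.] n 170 ctr [ 622.9 -141. ] size [78.3 14.8] ang 22.0 z [60.  79.3 83.3]
y (22, 45) px [303. 176.] n 235 ctr [ 623.6 -140.8] size [120.2  90. ] ang 21.1 z [23.2 31.1 35.6]
y (22, 45) px [303. 177.] n 45 ctr [ 619.6 -136.2] size [77.4  9.9] ang 28.1 z [23.3 33.5 44.1]
b (20, 90) px [123. 215.] n 977 ctr [458.7 365.3] size [119.6 148.8] ang 74.6 z [24.5 46.4 62.7]
b (50, 90) px [116. 190.] n 85 ctr [530.1 393.7] size [25.4 42.3] ang 34.8 z [51.9 58.6 63.7]
b (50, 90) px [146. 200.] n 67 ctr [505.9 303.1] size [43.9 22.3] ang 29.8 z [51.8 59.9 64.6]
b (50, 90) px [ 99. 229.] n 84 ctr [411.  424.4] size [44.4 23.2] ang 26.7 z [52.1 59.8 65.9]
b (50, 90) px [128. 242.] n 67 ctr [386.2 336.7] size [24.6 41.8] ang 28.0 z [52.6 59.8 63.8]
side
y (15, 120) px [197.  26.] n 1850 ct
[... 897 characters left out ...]
e [31.4 17. ] ang 12.8 z [58.8 75.6 89. ]
b (20, 90) px [243.  38.] n 93 ctr [540.9 854.1] size [18.7 26.1] ang 81.5 z [24.2 56.4 85.7]
b (20, 90) px [67. 43.] n 111 ctr [-238.5  854.8] size [32.2 17.7] ang 4.1 z [24.3 56.7 87. ]
b (20, 90) px [221. 111.] n 762 ctr [457.3 363.2] size [119.5 147.4] ang 74.1 z [22.  41.3 59.8]
b (50, 90) px [80. 15.] n 46 ctr [-238.7 1095.6] size [31.4 17. ] ang 12.8 z [58.8 75.6 89. ]
b (50, 90) px [243.  35.] n 53 ctr [540.4 856.1] size [23.5 18.7] ang 1.7 z [51.7 70.5 86.2]
b (50, 90) px [65. 40.] n 66 ctr [-238.5  854.8] size [32.1 17.7] ang 4.2 z [53.2 71.5 89. ]
b (50, 90) px [209.  97.] n 45 ctr [410.1 424.9] size [40.5 25.3] ang 25.0 z [52.1 56.6 61.1]
```

View pics/crop.png

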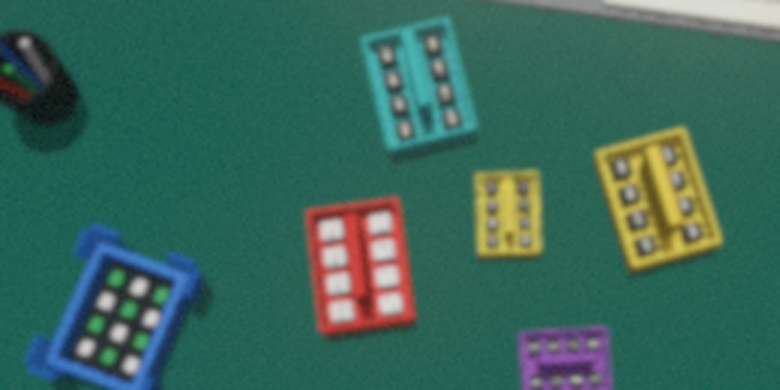

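The crop confirms it: the larger yellow tray is at crop (660,198), i.e. top pixel (305,176). Its centre is about (623,-141) with its long axis at 21°. The blue base is at about (458,364) with yaw about -15.3°. I turn the tool first.

```bash
cat > go.py <<'E'
import sys; from h import *
from scipy.spatial.transform import Rotation as R
a=[float(x) for x in sys.argv[1:]]  # x y z yaw_deg
s=r.sense(); T=R.from_euler("xyz",s["tcp_rot"])
W=R.from_euler("xyz",[np.pi,0,np.radians(a[3])])
print("t",round(s["clock"],2),"tcp",s["eef_pos"].round(1),"rpy",np.degrees(s["tcp_rot"]).round(2),"F",s["contact_force"].round(1),"open",round(s["opening"],2),"q",s["qpos"].round(2))
print("shift units",(T.inv().apply(np.array(a[:3])-s["eef_pos"])/25).round(3),"turn units",((T.inv()*W).as_rotvec()/np.pi).round(4))
E
python3 -m inch '[[0,0,-0.037,0,0,0,0],[0,0,-0.037,0,0,0,0],[0,0,-0.037,0,0,0,0],[0,0,-0.037,0,0,0,0],[0,0,-0.037,0,0,0,0],[0,0,-0.037,0,0,0,0],[0,0,0,0,0,0,0]]' 60; python3 go.py 623.2 -141.4 250 201
```

```text
clock: 0.68
eef_pos: [204.7, 590.2, 252.8]
tcp_rot: [-3.141, -0.001, -2.773]
contact_force: [0.5, -0.0, 0.0]
opening: 0.998
grasp_force: 0.0
t 0.68 tcp [204.7 590.2 252.8] rpy [-1.7996e+02 -3.0000e-02 -1.5886e+02] F [ 0.5 -0.   0. ] open 1.0 q [ 1.23  0.35  1.63  0.    1.16 -0.71]
shift units [ -5.06  -33.334   0.133] turn units [-0.0002 -0.0002  0.0008]
```

```bash
python3 -m inch '[[0,0,0,-0.15,-0.98,0,0],[0,0,0,-0.15,-0.98,0,0],[0,0,0,-0.15,-0.98,0,0],[0,0,0,-0.15,-0.98,0,0],[0,0,0,-0.15,-0.98,0,0],[0,0,0,-0.15,-0.98,0,0],[0,0,0,-0.15,-0.98,0,0],[0,0,0,-0.15,-0.98,0,0]]'; python3 go.py 623.2 -141.4 250 201
python3 -m inch '[[0,0,0,-0.15,-0.98,0,0],[0,0,0,-0.15,-0.98,0,0],[0,0,0,-0.15,-0.98,0,0],[0,0,0,-0.15,-0.98,0,0],[0,0,0,-0.15,-0.98,0,0],[0,0,0,-0.15,-0.98,0,0],[0,0,0,-0.15,-0.98,0,0],[0,0,0,-0.15,-0.98,0,0]]'; python3 go.py 623.2 -141.4 250 201
```

```text
clock: 1.35
eef_pos: [302.9, 416.8, 253.1]
tcp_rot: [-3.141, -0.0, -2.782]
contact_force: [0.5, 0.3, 0.1]
opening: 1.0
grasp_force: 0.0
t 1.35 tcp [302.9 416.8 253.1] rpy [-1.7999e+02 -1.0000e-02 -1.5941e+02] F [0.5 0.3 0.1] open 1.0 q [ 0.94  0.18  1.87 -0.    1.09 -0.99]
shift units [ -4.144 -25.407   0.129] turn units [-0.0001 -0.0001 -0.0023]
clock: 2.02
eef_pos: [400.6, 244.3, 253.3]
tcp_rot: [-3.142, 0.0, -2.782]
contact_force: [0.7, 0.2, 0.6]
opening: 1.0
grasp_force: 0.0
t 2.02 tcp [400.6 244.3 253.3] rpy [-180.      0.   -159.42] F [0.7 0.2 0.6] open 1.0 q [ 0.54  0.11  1.95 -0.    1.08 -1.39]
shift units [ -2.911 -17.574   0.131] turn units [-0.      0.     -0.0023]
```

```bash
python3 -m inch '[[0,0,0,-0.16,-0.98,0,0],[0,0,0,-0.16,-0.98,0,0],[0,0,0,-0.16,-0.98,0,0],[0,0,0,-0.16,-0.98,0,0],[0,0,0,-0.16,-0.98,0,0],[0,0,0,-0.16,-0.98,0,0],[0,0,0,-0.16,-0.98,0,0],[0,0,0,-0.16,-0.98,0,0]]'
python3 -m inch '[[0,0,0,-0.16,-0.98,0,0],[0,0,0,-0.16,-0.98,0,0],[0,0,0,-0.16,-0.98,0,0],[0,0,0,-0.16,-0.98,0,0],[0,0,0,-0.16,-0.98,0,0],[0,0,0,-0.16,-0.98,0,0],[0,0,0,-0.16,-0.98,0,0],[0,0,0,-0.16,-0.98,0,0]]';python3 -m inch '[[0,0,0,0,0,0,0],[0,0,0,0,0,0,0]]'; python3 go.py 623.2 -141.4 63 201
```

```text
clock: 2.68
eef_pos: [500.2, 72.5, 253.2]
tcp_rot: [3.142, -0.0, -2.783]
contact_force: [0.5, 0.9, 0.6]
opening: 0.999
grasp_force: 0.0
clock: 3.35
eef_pos: [599.8, -99.3, 253.0]
tcp_rot: [3.141, -0.0, -2.783]
contact_force: [0.3, 0.5, -0.3]
opening: 1.001
grasp_force: 0.0
clock: 3.52
eef_pos: [599.6, -99.0, 252.8]
tcp_rot: [3.141, -0.001, -2.783]
contact_force: [-0.6, 0.3, 0.8]
opening: 0.998
grasp_force: 0.0
t 3.52 tcp [599.6 -99.  252.8] rpy [ 1.7997e+02 -4.0000e-02 -1.5945e+02] F [-0.6  0.3  0.8] open 1.0 q [-0.17  0.33  1.67  0.    1.14 -2.1 ]
shift units [-0.294 -1.925  7.589] turn units [ 0.0002 -0.0002 -0.0025]
```

```bash
python3 -m inch '[[0,0,-0.0025,-0.15,-0.97,0,0],[0,0,0,-0.15,-0.96,0,0],[0,0,0,0,0,0.8,0],[0,0,0,0,0,0.8,0],[0,0,0,0,0,0.8,0],[0,0,0,0,0,0.8,0],[0,0,0,0,0,0.8,0],[0,0,0,0,0,0,0]]'; python3 go.py 623.2 -141.4 66 201
python3 - <<'E'
from m import *
for n in("top","side"):
    f=grab_frame(n); cv2.imwrite(f"pics/{n}1.png",f["pixels"][...,::-1])
    if n=="side": cv2.imwrite("pics/s1c.png",cv2.resize(f["pixels"][130:290,180:380,::-1],None,fx=3,fy=3))
E
```

```text
clock: 4.18
eef_pos: [620.9, -138.7, 149.3]
tcp_rot: [3.138, -0.006, -2.771]
contact_force: [-1.9, 0.3, -0.1]
opening: 1.002
grasp_force: 0.0
t 4.18 tcp [ 620.9 -138.7  149.3] rpy [ 179.77   -0.32 -158.79] F [-1.9  0.3 -0.1] open 1.0 q [-0.22  0.48  1.69  0.    0.98 -2.16]
shift units [-0.067 -0.148  3.333] turn units [ 0.0013 -0.0018  0.0011]
```

View pics/s1c.png

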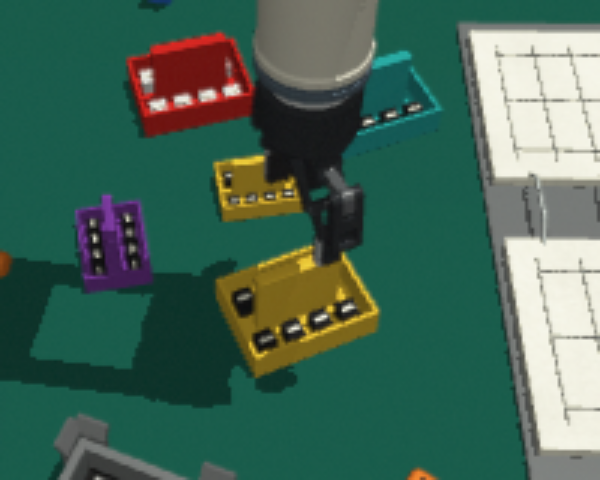

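The side crop shows the gripper above the yellow tray, with its fingers at about crop (335,230) and the fin at (290,275). The approach looks right, so I go on down.

```bash
python3 -m inch '[[0,0,0,0,0,0,0],[0,0,0,0,0,0,0]]'; python3 go.py 623.2 -141.4 66 201
```

```text
clock: 4.45
eef_pos: [624.6, -140.3, 154.9]
tcp_rot: [-3.14, 0.002, -2.77]
contact_force: [0.5, -0.2, 0.3]
opening: 1.0
grasp_force: 0.0
t 4.45 tcp [ 624.6 -140.3  154.9] rpy [-1.7993e+02  1.1000e-01 -1.5872e+02] F [ 0.5 -0.2  0.3] open 1.0 q [-0.22  0.48  1.68  0.    0.98 -2.17]
shift units [ 0.076 -0.015  3.557] turn units [-0.0004  0.0006  0.0015]
```

```bash
python3 -m inch '[[0,0,0.0015,0.07,-0.02,0.5,0],[0,0,0,0,0,0.6,0],[0,0,0,0,0,0.6,0],[0,0,0,0,0,0.6,0],[0,0,0,0,0,0.6,0],[0,0,0,0,0,0.4,0],[0,0,0,0,0,0.2,0],[0,0,0,0,0,0,0]]';python3 -m inch '[[0,0,0,0,0,0,0],[0,0,0,0,0,0,0]]'; python3 go.py 623.2 -141.4 66 201
```

```text
clock: 5.12
eef_pos: [621.8, -141.5, 64.6]
tcp_rot: [3.141, -0.001, -2.775]
contact_force: [-0.7, -0.3, -0.2]
opening: 1.004
grasp_force: 0.0
clock: 5.28
eef_pos: [623.0, -141.7, 66.6]
tcp_rot: [-3.141, 0.001, -2.775]
contact_force: [0.8, -0.8, 0.9]
opening: 0.996
grasp_force: 0.0
t 5.28 tcp [ 623.  -141.7   66.6] rpy [-1.7996e+02  6.0000e-02 -1.5899e+02] F [ 0.8 -0.8  0.9] open 1.0 q [-0.23  0.59  1.73 -0.    0.82 -2.16]
shift units [-0.012  0.008  0.025] turn units [-0.0002  0.0003  0.0001]
```

```bash
python3 -m inch '[[0,0,0,0,0,0,1],[0,0,0,0,0,0,1],[0,0,0,0,0,0,1],[0,0,0,0,0,0,1],[0,0,0,0,0,0,1],[0,0,0,0,0,0,1],[0,0,0,0,0,0,1],[0,0,0,0,0,0,1]]' 70; python3 -m inch '[[0,0,0,0,0,-0.1,1],[0,0,0,0,0,-0.2,1],[0,0,0,0,0,-0.3,1],[0,0,0,0,0,-0.3,1],[0,0,0,0,0,-0.3,1],[0,0,0,0,0,-0.2,1],[0,0,0,0,0,0,1],[0,0,0,0,0,0,1]]'; python3 go.py 623.2 -141.4 220 201
```

```text
clock: 5.95
eef_pos: [622.3, -141.4, 65.9]
tcp_rot: [3.141, -0.0, -2.775]
contact_force: [-0.6, 1.1, 3.2]
opening: 0.151
grasp_force: 68.2
clock: 6.62
eef_pos: [622.7, -141.6, 101.4]
tcp_rot: [-3.141, 0.001, -2.775]
contact_force: [0.3, 0.2, -5.0]
opening: 0.153
grasp_force: 68.4
t 6.62 tcp [ 622.7 -141.6  101.4] rpy [-1.7997e+02  5.0000e-02 -1.5899e+02] F [ 0.3  0.2 -5. ] open 0.15 q [-0.23  0.54  1.72  0.    0.88 -2.16]
shift units [-2.700e-02 -1.000e-03 -4.745e+00] turn units [-0.0002  0.0003  0.0001]
```

```bash
python3 -m inch '[[0,0,0,0,0,-0.3,1],[0,0,0,0,0,-0.6,1],[0,0,0,0,0,-0.8,1],[0,0,0,0,0,-0.8,1],[0,0,0,0,0,-0.8,1],[0,0,0,0,0,-0.8,1],[0,0,0,0,0,-0.4,1],[0,0,0,0,0,-0.2,1]]'; python3 -m inch '[[0,0,0.01,0,0,0,1],[0,0,0.032,0,0,0,1],[0,0,0.032,0,0,0,1],[0,0,0.032,0,0,0,1],[0,0,0.032,0,0,0,1],[0,0,0.032,0,0,0,1],[0,0,0.032,0,0,0,1],[0,0,0,0,0,0,1]]'; python3 go.py 458 364.3 220 164.7
python3 - <<'E'
from m import *
for n in("top","side"):
    f=grab_frame(n)
    meas(pts(f),f["pixels"],"y",130,200); meas(pts(f),f["pixels"],"b",20,90)
    if n=="side": cv2.imwrite("pics/s2c.png",cv2.resize(f["pixels"][60:300,160:400,::-1],None,fx=2.5,fy=2.5))
E
```

```text
clock: 7.28
eef_pos: [623.0, -141.7, 220.1]
tcp_rot: [-3.14, 0.002, -2.775]
contact_force: [-0.3, -0.5, -4.8]
opening: 0.154
grasp_force: 68.6
clock: 7.95
eef_pos: [621.7, -141.4, 217.0]
tcp_rot: [-3.141, -0.002, 2.869]
contact_force: [-0.2, 0.2, -4.8]
opening: 0.155
grasp_force: 68.4
t 7.95 tcp [ 621.7 -141.4  217. ] rpy [-1.7999e+02 -1.2000e-01  1.6440e+02] F [-0.2  0.2 -4.8] open 0.16 q [-0.23  0.41  1.64 -0.    1.1  -1.52]
shift units [11.747 17.721 -0.096] turn units [-0.     -0.0007 -0.0017]
b (20, 90) px [123. 215.] n 990 ctr [458.7 365.3] size [120.6 148.4] ang 74.4 z [24.7 46.5 62.9]
y (130, 200) px [280. 201.] n 1224 ctr [ 622.1 -142.4] size [ 92.6 120.3] ang 74.3 z [153.9 171.4 190.4]
b (20, 90) px [221. 111.] n 758 ctr [457.  363.8] size [120.9 149.2] ang 75.0 z [22.4 42.  60.7]
```

View pics/s2c.png

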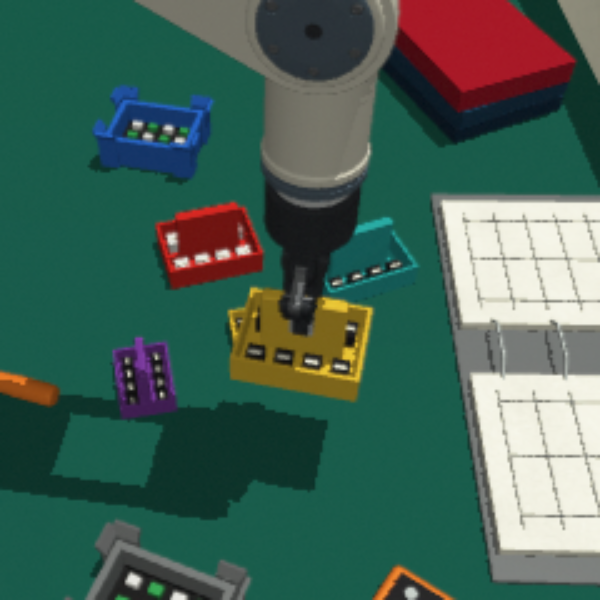

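The side crop shows the yellow tray held level at crop (300,345), centred on the TCP and with its yaw matching the base. I carry it over.

```bash
python3 -m inch '[[0,0,0,0.2,0.3,0,1],[0,0,0,0.4,0.6,0,1],[0,0,0,0.59,0.89,0,1],[0,0,0,0.59,0.89,0,1],[0,0,0,0.59,0.89,0,1],[0,0,0,0.59,0.89,0,1],[0,0,0,0.59,0.89,0,1],[0,0,0,0.59,0.89,0,1]]'; python3 -m inch '[[0,0,0,0.59,0.89,0,1],[0,0,0,0.59,0.89,0,1],[0,0,0,0.59,0.89,0,1],[0,0,0,0.59,0.89,0,1],[0,0,0,0.59,0.89,0,1],[0,0,0,0.59,0.89,0,1],[0,0,0,0.59,0.89,0,1],[0,0,0,0.59,0.89,0,1]]'; python3 -m inch '[[0,0,0,0.59,0.89,0,1],[0,0,0,0.59,0.89,0,1],[0,0,0,0.59,0.89,0,1],[0,0,0,0.4,0.6,0,1],[0,0,0,0.2,0.3,0,1],[0,0,0,0,0,0,1],[0,0,0,0,0,0,1]]';python3 go.py 457.5 364.5 150 164.5
```

```text
clock: 8.72
eef_pos: [562.4, 38.5, 218.3]
tcp_rot: [3.141, -0.0, 2.876]
contact_force: [-0.2, 0.1, -5.5]
opening: 0.157
grasp_force: 68.5
clock: 9.38
eef_pos: [495.4, 241.1, 218.4]
tcp_rot: [3.141, -0.0, 2.876]
contact_force: [0.2, 0.0, -4.4]
opening: 0.152
grasp_force: 68.5
clock: 9.97
eef_pos: [462.7, 341.1, 218.1]
tcp_rot: [-3.141, -0.0, 2.876]
contact_force: [-0.1, -0.4, -4.7]
opening: 0.155
grasp_force: 68.7
t 9.97 tcp [462.7 341.1 218.1] rpy [-1.7996e+02 -1.0000e-02  1.6479e+02] F [-0.1 -0.4 -4.7] open 0.15 q [ 0.63  0.31  1.78 -0.    1.05 -0.67]
shift units [0.448 0.85  2.725] turn units [-0.0002 -0.0001  0.0016]
```

```bash
python3 -m inch '[[0,0,0.0016,0.22,0.43,0,1],[0,0,0,0.23,0.42,0,1],[0,0,0,0,0,0.6,1],[0,0,0,0,0,0.7,1],[0,0,0,0,0,0.7,1],[0,0,0,0,0,0.5,1],[0,0,0,0,0,0.3,1],[0,0,0,0,0,0,1]]';python3 -m inch '[[0,0,0,0,0,0,1],[0,0,0,0,0,0,1],[0,0,0,0,0,0,1]]';python3 go.py 457.5 364.5 112 164.5
python3 - <<'E'
from m import *
for n in("top","side"):
    f=grab_frame(n); p=pts(f)
    meas(p,f["pixels"],"y",85,118); meas(p,f["pixels"],"b",20,70)
    if n=="side": cv2.imwrite("pics/s3c.png",cv2.resize(f["pixels"][60:160,160:290,::-1],None,fx=5,fy=5))
E
```

```text
clock: 10.63
eef_pos: [457.8, 363.8, 146.6]
tcp_rot: [-3.139, -0.002, 2.868]
contact_force: [1.0, -0.7, -4.2]
opening: 0.152
grasp_force: 68.9
clock: 10.88
eef_pos: [459.1, 364.8, 149.3]
tcp_rot: [3.14, 0.001, 2.869]
contact_force: [-0.4, 0.1, -4.8]
opening: 0.155
grasp_force: 68.9
t 10.88 tcp [459.1 364.8 149.3] rpy [1.7992e+02 6.0000e-02 1.6436e+02] F [-0.4  0.1 -4.8] open 0.16 q [ 0.67  0.41  1.81  0.    0.92 -0.63]
shift units [ 0.059 -0.031  1.492] turn units [ 0.0004  0.0003 -0.0008]
y (85, 118) px [127. 209.] n 478 ctr [461.2 363.5] size [ 91.2 116.7] ang 74.9 z [ 86.5 100.5 116.4]
b (20, 70) px [138. 221.] n 371 ctr [447.2 322.9] size [ 35.1 149. ] ang 73.4 z [23.9 46.5 63.8]
y (85, 118) px [185.  19.] n 578 ctr [286.2 984.1] size [206.8 128.9] ang 89.8 z [ 89.4  98.9 102.1]
y (85, 118) px [220.  99.] n 569 ctr [459.3 362.1] size [ 95.2 122.3] ang 75.6 z [ 87.8 104.  115.9]
b (20, 70) px [243.  40.] n 65 ctr [541.1 854.6] size [27.6 15.6] ang 3.9 z [24.9 44.4 67.1]
b (20, 70) px [68. 46.] n 79 ctr [-239.   853.5] size [31.6 17. ] ang 3.3 z [23.1 45.4 67.5]
b (20, 70) px [221. 115.] n 475 ctr [457.3 364.1] size [122.2 147.7] ang 75.1 z [22.5 41.2 60.4]
```

View pics/s3c.png

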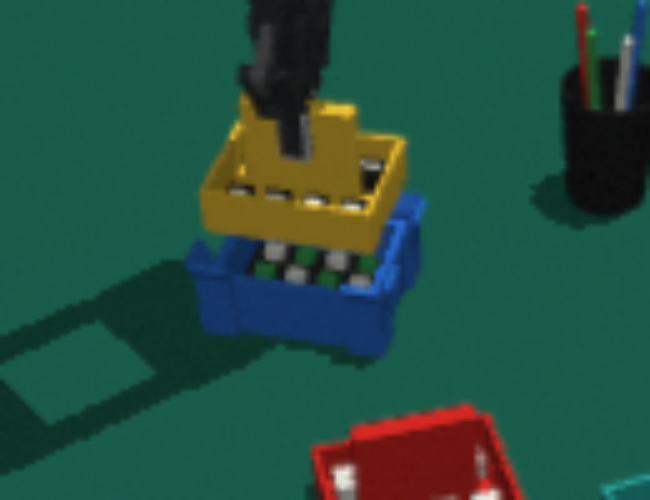

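The side crop shows the tray level at crop (305,185), directly above the blue base at (300,290), about 2 mm off in x. That is well within the 6 mm capture range. I lower it slowly.

```bash
python3 -m inch '[[0,0,0,0.07,0,0.2,1],[0,0,0,0,0,0.2,1],[0,0,0,0,0,0.2,1],[0,0,0,0,0,0.2,1],[0,0,0,0,0,0.2,1],[0,0,0,0,0,0.2,1],[0,0,0,0,0,0.1,1],[0,0,0,0,0,0,1]]';python3 -m inch '[[0,0,0,0,0,0,1],[0,0,0,0,0,0,1]]';python3 go.py 457.5 364.5 111 164.5
```

```text
clock: 11.65
eef_pos: [456.5, 364.6, 114.9]
tcp_rot: [-3.141, -0.001, 2.869]
contact_force: [-0.0, -0.4, -4.6]
opening: 0.157
grasp_force: 69.0
clock: 11.82
eef_pos: [457.0, 365.0, 116.0]
tcp_rot: [3.141, 0.0, 2.869]
contact_force: [-0.1, -0.1, -4.5]
opening: 0.157
grasp_force: 69.0
t 11.82 tcp [457. 365. 116.] rpy [1.7998e+02 1.0000e-02 1.6437e+02] F [-0.1 -0.1 -4.5] open 0.16 q [ 0.67  0.45  1.83  0.    0.86 -0.63]
shift units [-0.026 -0.014  0.199] turn units [ 0.0001  0.0001 -0.0007]
```

```bash
python3 -m inch '[[0,0,0,0,0,0.04,1],[0,0,0,0,0,0.04,1],[0,0,0,0,0,0.04,1],[0,0,0,0,0,0.04,1],[0,0,0,0,0,0,1],[0,0,0,0,0,0,1]]';python3 -m inch '[[0,0,0,0,0,0.03,1],[0,0,0,0,0,0,1],[0,0,0,0,0,0,1]]'
```

```text
clock: 12.32
eef_pos: [456.8, 364.8, 111.7]
tcp_rot: [-3.141, -0.0, 2.869]
contact_force: [-0.7, 0.0, -4.5]
opening: 0.153
grasp_force: 69.0
clock: 12.57
eef_pos: [456.8, 364.8, 111.0]
tcp_rot: [-3.142, -0.0, 2.869]
contact_force: [0.1, -0.0, -4.6]
opening: 0.155
grasp_force: 69.2
```

```bash
python3 -m inch '[[0,0,0,0,0,0.04,1],[0,0,0,0,0,0,1],[0,0,0,0,0,0,1]]';python3 -m inch '[[0,0,0,0,0,0.03,1],[0,0,0,0,0,0,1],[0,0,0,0,0,0,1]]'
```

```text
clock: 12.82
eef_pos: [456.9, 365.0, 110.9]
tcp_rot: [3.141, 0.0, 2.869]
contact_force: [-2.5, -1.3, 4.4]
opening: 0.157
grasp_force: 70.4
clock: 13.07
eef_pos: [456.9, 365.0, 110.9]
tcp_rot: [3.141, 0.0, 2.869]
contact_force: [-4.5, -2.9, 14.6]
opening: 0.154
grasp_force: 71.7
```

Contact came at the expected home height (TCP z about 111). I ease off the pressure, release and retreat.

```bash
python3 -m inch '[[0,0,0,0,0,-0.04,1],[0,0,0,0,0,0,1],[0,0,0,0,0,0,0.85],[0,0,0,0,0,0,0.8],[0,0,0,0,0,0,0.6],[0,0,0,0,0,0,0.4],[0,0,0,0,0,0,0.2],[0,0,0,0,0,0,0]]';python3 -m inch '[[0,0,0,0,0,0,0],[0,0,0,0,0,0,0],[0,0,0,0,0,0,0],[0,0,0,0,0,0,0]]'; python3 go.py 457.5 364.5 250 164.5
```

```text
clock: 13.73
eef_pos: [456.9, 364.9, 110.2]
tcp_rot: [-3.142, 0.0, 2.869]
contact_force: [0.0, 0.5, 1.1]
opening: 0.761
grasp_force: 0.0
clock: 14.07
eef_pos: [456.8, 364.8, 110.3]
tcp_rot: [-3.142, -0.0, 2.869]
contact_force: [0.6, -0.1, -0.5]
opening: 1.001
grasp_force: 0.0
t 14.07 tcp [456.8 364.8 110.3] rpy [-180.     -0.    164.36] F [ 0.6 -0.1 -0.5] open 1.0 q [ 0.67  0.46  1.83 -0.    0.85 -0.63]
shift units [-0.03  -0.006 -5.59 ] turn units [-0.     -0.     -0.0008]
```

```bash
python3 -m inch '[[0,0,0,0,0,-0.2,0],[0,0,0,0,0,-0.4,0],[0,0,0,0,0,-0.8,0],[0,0,0,0,0,-0.8,0],[0,0,0,0,0,-0.8,0],[0,0,0,0,0,-0.8,0],[0,0,0,0,0,-0.8,0],[0,0,0,0,0,-0.4,0]]';python3 -m inch '[[0,0,0,0.6,0,0,0],[0,0,0,0.9,0,0,0],[0,0,0,0.9,0,0,0],[0,0,0,0.9,0,0,0],[0,0,0,0.9,0,0,0],[0,0,0,0.6,0,0,0],[0,0,0,0,0,0,0],[0,0,0,0,0,0,0]]'
python3 - <<'E'
from m import *
for n in("top","side"):
    f=grab_frame(n); p=pts(f)
    meas(p,f["pixels"],"y",60,84); meas(p,f["pixels"],"y",60,140); meas(p,f["pixels"],"b",20,70)
    if n=="side": cv2.imwrite("pics/s4c.png",cv2.resize(f["pixels"][60:160,160:290,::-1],None,fx=5,fy=5))
E
```

```text
clock: 14.73
eef_pos: [457.7, 365.5, 238.8]
tcp_rot: [3.138, 0.002, 2.869]
contact_force: [-0.7, 0.2, -0.5]
opening: 0.997
grasp_force: 0.0
clock: 15.4
eef_pos: [340.1, 397.1, 234.9]
tcp_rot: [-3.141, -0.0, 2.871]
contact_force: [0.3, 0.6, 0.9]
opening: 1.0
grasp_force: 0.0
y (60, 84) px [122. 215.] n 383 ctr [458.7 365.1] size [ 93.2 118.8] ang 75.0 z [61.9 74.5 80.6]
y (60, 84) px [124. 215.] n 86 ctr [457.  358.2] size [ 5.9 79.6] ang 73.1 z [61.1 72.1 83. ]
y (60, 140) px [122. 215.] n 383 ctr [458.7 365.1] size [ 93.2 118.8] ang 75.0 z [61.9 74.5 80.6]
y (60, 140) px [118. 213.] n 418 ctr [463.6 375.9] size [44.1 94.4] ang 74.1 z [ 63.9 107.8 127.5]
b (20, 70) px [139. 222.] n 229 ctr [447.1 323.3] size [ 33.4 148.6] ang 74.5 z [23.2 54.2 64. ]
b (20, 70) px [ 98. 232.] n 46 ctr [406.8 426.2] size [40.  16.3] ang 46.4 z [53.2 60.4 65.2]
y (60, 84) px [206.  32.] n 166 ctr [377.5 890.4] size [141.1  43.7] ang 14.5 z [61.1 71.5 83. ]
y (60, 84) px [221. 107.] n 278 ctr [456.6 362.6] size [ 94.2 122.7] ang 74.6 z [61.1 70.4 77.7]
y (60, 84) px [220. 104.] n 128 ctr [450.4 362.6] size [23.1 92. ] ang 63.8 z [61.1 71.4 82.4]
y (60, 140) px [204.  20.] n 935 ctr [356.1 986.3] size [211.5 169. ] ang 90.0 z [ 66.1  98.4 101.7]
y (60, 140) px [220. 102.] n 673 ctr [456.6 362.6] size [ 94.2 122.7] ang 74.6 z [ 61.6  76.9 123.9]
b (20, 70) px [242.  40.] n 69 ctr [541. 856.] size [15.3 27.1] ang 82.1 z [22.2 46.8 67.3]
b (20, 70) px [68. 46.] n 81 ctr [-238.4  857. ] size [17.2 33.9] ang 84.4 z [22.5 44.4 67.7]
b (20, 70) px [221. 117.] n 347 ctr [467.8 330.2] size [176.   97.1] ang 17.4 z [21.8 37.7 60.8]
```

View pics/s4c.png

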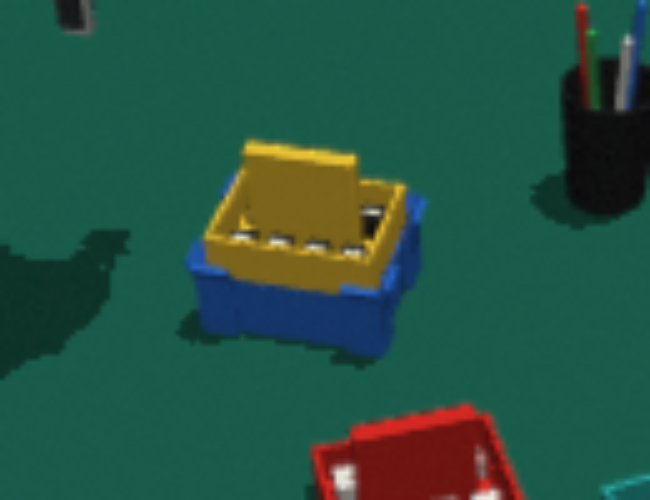

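The side crop shows the tray seated level between the guides at crop (305,230). Its rim is at z of about 77 mm, the base hasn't moved, and the gripper is clear.

```bash
python3 -c "
from rig import r
print(r.sign_off())"
```

```text
the job is handed in; nothing more can be done
None
```

The larger yellow tray is stacked fully home and level on the blue base with the gripper clear; I signed the job off, but no verdict came back.

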